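# Load the blot cassette into its tank

### The arm

A 6-joint arm with a two-finger parallel gripper is mounted at the origin on a cart in front of the work surface, level with it; the furniture and walls round the work are solid. World frame = base frame: x ahead of the robot, y to its left, z up, the work surface at z = 0. Lengths are in m, angles in rad, forces in N, time in s.
With the tool pointing down it reaches from about 0.375 to 0.925 m from the base axis. Payload 5.7 kg.
Tool frame: the origin (TCP) lies at the very end of the fingers, on their centre line; the grasp point (between the pads) lies 19 mm behind it; y points along the fingers, z is the direction in which the jaws open and shut, and the axes are right-handed (so a half turn about y gives the same grasp; the last joint's range is limited). The gripper opens to 85 mm and grips with 20 to 120 N. Pads are 22 mm wide; open, the fingers measure 114 mm over their backs; the gripper's body (76 mm by 85 mm) begins 54 mm behind the grasp point. The pads swing forward as they close: fully open they stand 13 mm farther back than shut.
Start: joints at [1.083, 0.359, 1.51, -0, 1.272, -0.115], TCP at [0.219, 0.559, 0.231] pointing down, gripper open.
Joint ranges: [-2.97, 2.97], [-1.01, 2.36], [0.21, 2.38], [-0.96, 4.11], [0.2, 2.71], [-2.98, 2.98]. Speed limits (rad/s): [2.39, 2.39, 3.14, 3.14, 3.14, 3.14].

### API

Orientations are given as a unit quaternion [x, y, z, w].
In Python, from rig import readout, grab_frame, env gives the robot as it stands.
- The arm moves only by the tool play_rows, never from a script. Its arguments are lists of equal length, an entry for each row: "fingers": the closure, from -1 (fully open) to 1 (shut); "travel": the shift along the tool's x, y, z in cm, a list of three; "delta_rot": the turn, a rotation vector about the tool's x, y, z in degrees, a list of three. In form: {"fingers": [fingers, ...], "travel": [[dx, dy, dz], ...], "delta_rot": [[rx, ry, rz], ...]}. A call has 1 to 12 rows; each row is the pose to reach, as a shift and turn from the pose commanded when the call began, along the tool's axes at that moment; what a row does not reach only later rows make up. A row lasts 1/10 s, in which the tool goes at most 50 mm and 8.59 degrees, less where a joint would pass 70% of its speed; a pose out of reach is approached as far as the arm can. A call with a gripper value outside its range is refused whole. The fingers move at their own pace and stop on an object; "squeeze" is the grip in N (left out, the last holds). Time passes only in rows, so rows that repeat a pose let the fingers close. It gives the time, the measured TCP pose, the force and the opening at its end, in the units of the state.
- readout.get_obs(): the state, without advancing time (a new reading comes with each control period).
- grab_frame(name): name is "scene" or "top" or "wrist"; returns a dict with "img" (480x640x3 uint8, red, green, blue), "mtx" (3x3 intrinsics, pixels), "dist_coeffs" ([k1, k2, p1, p2, k3] as OpenCV has them; the pictures are not rectified), "R" (3x3) and "t" (3): a world point X has camera coordinates R X + t. Camera axes: x right, y down, z forward; pixel columns grow to the right and rows downward; lengths in m; the calibration is good to about 2 mm. A picture is of the moment at which its call begins. There is no depth.
- env.finish_job(): hands the job in, once; it reports no verdict.
The state is a dict: "t": time; "q": joint angles; "dq": joint speeds; "joint_efforts": joint torques, N m; "tcp_pos": TCP position; "orientation": TCP orientation; "contact_force": force on the tool from outside, world axes, zero at the start; "ft_torque": the same for the moment, N m; "width": finger opening in m.
Only numpy, scipy, OpenCV 4.12 (cv2) and the standard library are available. Lean on these libraries where they do the work, as an engineer would, in place of code of your own. Each camera call takes 0.05 s, during which the arm holds its last target.

### The job

Take the blot cassette with the green grip out of the blue rack, slide it edgewise down between the white guides of the blotting tank until it sits on the tank floor, and let go of it. Lower it all the way rather than dropping it, and leave the cassette with the red grip standing in the rack.

Things in the scene. Friction and masses are not known exactly. Their poses are not given: they have to be found in the camera images.
- green_cassette: Cassette to load: loose rigid white plate with a grey grid, 90 wide (x) x 10 thick (y) x 100 mm high (z, up), 0.08 to 0.17 kg. On top, centred, a green upright grip 34 (x) x 14 mm (y), from 100 to 145 mm above the underside. Origin: centre of the underside. It stands upright (within 3 degrees) in either slot of the rack and lifts straight out. Either way round is the same.
- red_cassette: Second cassette, same shape, size, origin and axes, but with a red grip; it stands in the other slot of the rack, 100 mm away, and stays there. In the rack the cassettes' grips reach 153 mm above the bench, so one carried past the other must be lifted well over it.
- cassette_rack: Fixed blue rack, base plate 124 (x) x 150 (y) x 8 mm, on which the cassettes stand. Origin: centre of the underside, on the bench. Its slots, at y = -50 and +50 mm, run along its x, as do the cassettes' widths; slot posts reach 73 mm above the bench. Turned up to 0.3 rad; it stands left or right, the tank on the other side.
- blot_tank: Fixed clear open tank, 150 (x) x 104 mm (y), rim at z 100 mm, turned up to 0.3 rad. Origin: centre of underside, on the bench. White guides in the middle take one cassette, its width along the tank's x, its centre on the tank's z axis. Channel 108 (x) x 18 mm (y); from z 80 to 100 mm it flares to 128 x 38 mm. Floor at z 12 mm: there a seated cassette's underside rests, its grip clear of the rim.
Not all that is in view belongs to the job. What is shaped like the green_cassette but pink is not meant.

How it is judged:
By the outcome, as a careful person would: the job done as asked, in the order asked, and still so for the second after the job is handed in, with the robot touching nothing.
It also fails if it takes over 45 s, if anything falls off the work surface, if the arm or the gripper's body presses on something with over 40 N, if the wrist force passes 120 N, or if a joint passes its speed limit or range.

## Working session

There is one attempt and no reset: what is moved stays moved. The work goes in short steps, Python scripts to look and compute and a tool call to move; the robot and the scene stay as the last step left them, time stands still between calls to the robot, and variables do not carry over. Pictures are saved under pics/ and viewed, and the job is handed in when it is done.

Besides the shell and the picture viewer there is one more tool, called by a JSON object that holds its "fn" and its "kwargs", one argument or row to a line. play_rows: Moves the arm, as the interface text tells. Its arguments: {"type":"object","properties":{"fingers":{"type":"array"},"travel":{"type":"array"},"delta_rot":{"type":"array"},"squeeze":{"type":"number"}},"required":["fingers","travel","delta_rot"]}

```bash
mkdir -p pics; ls
python3 - <<'E'
from rig import readout, grab_frame, env
import cv2
print(readout.get_obs())
for n in ["scene","top","wrist"]:
    f=grab_frame(n); cv2.imwrite(f"pics/{n}0.png",f["img"][:,:,::-1]); print(n,f["mtx"].tolist(),f["dist_coeffs"],f["R"].tolist(),f["t"])
E
```

```text
pics
{'t': 0.0, 'q': array([ 1.08290252e+00,  3.59504688e-01,  1.51144872e+00,  2.02002521e-05,
        1.27246043e+00, -1.15073007e-01]), 'dq': array([ 0.00138068, -0.00141753, -0.00147258,  0.00018212,  0.00025252,
       -0.00053384]), 'joint_efforts': array([ 1.87311351e-03, -5.27627635e+01, -2.78618538e+01, -1.40694679e-04,
        1.32938940e-02,  5.11384906e-05]), 'tcp_pos': array([0.21821395, 0.55818923, 0.23044755]), 'orientation': array([ 0.69546889, -0.13124972,  0.1308543 , -0.69424325]), 'contact_force': array([ 0.73054952, -0.83487671,  0.21699429]), 'ft_torque': array([-0.00537801,  0.02721879, -0.01167637]), 'width': 0.08543167964484491}
scene [[594.7929142043643, 0.0, 322.758400455735], [0.0, 594.7929142043643, 235.06619692942678], [0.0, 0.0, 1.0]] [-0.09114673  0.          0.          0.          0.        ] [[0.7808534598760069, -0.6245582475532291, 0.013959570656319021], [-0.2973817812022889, -0.3912670163423498, -0.8709042416543333], [0.5493923465144226, 0.675897268329881, -0.4912544475682453]] [-0.36876664  0.20748119  0.80462609]
top [[619.2610209129948, 0.0, 313.31944943528356], [0.0, 619.2610209129948, 247.8436125940632], [0.0, 0.0, 1.0]] [-0.06439007  0.          0.          0.          0.        ] [[0.0053125364809636505, -0.9997632283395633, 0.021101284704790547], [-0.9832520759281992, -0.009066673500602123, -0.18202513731493372], [0.18217335737979207, -0.01978086680829926, -0.9830674367352867]] [0.00519335 0.49619283 1.35725989]
wrist [[375.3729062973645, 0.0, 323.13205190821066], [0.0, 375.3729062973645, 242.29304175623759], [0.0, 0.0, 1.0]] [-0.07893908  0.          0.          0.          0.        ] [[0.3645362100582878, 0.9311888608124338, -0.0008105894050580201], [0.886055931940464, -0.34659986023645534, 0.30785292325587393], [0.28638826272991236, -0.11294176544978085, -0.9514336133370688]] [-0.60035409 -0.04102489  0.37919825]
```

View pics/scene0.png

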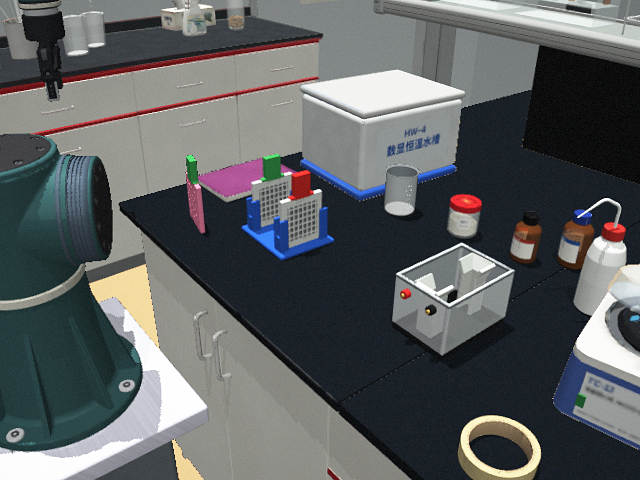

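View pics/top0.png

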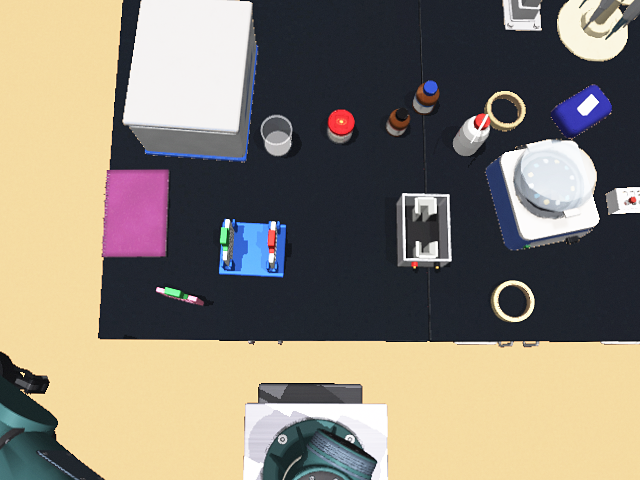

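View pics/wrist0.png

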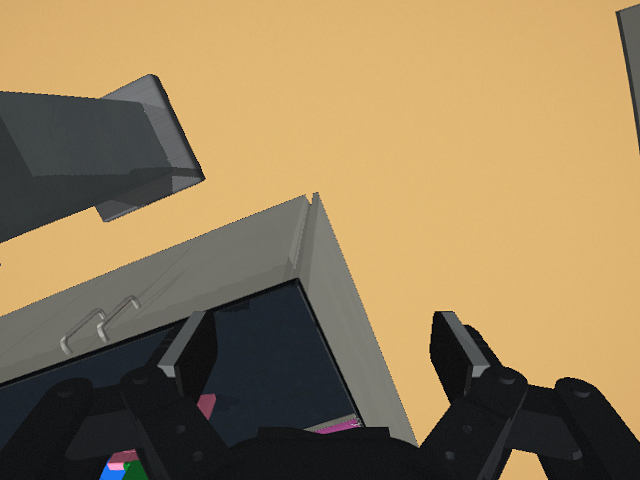

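The scene view has two green grips. One is on a pink plate standing alone at (195,190); its top-view position is (180,295). The other is on a white plate in the blue rack at (271,165), top view (226,238). The white one in the rack fits the description and the pink one is the decoy. I'll confirm in enlarged crops and measure from them.

Run:
```python
import cv2, numpy as np
t=cv2.imread("pics/top0.png"); s=cv2.imread("pics/scene0.png")
cv2.imwrite("pics/c_rack.png",cv2.resize(t[210:285,210:300],None,fx=8,fy=8,interpolation=cv2.INTER_CUBIC))
cv2.imwrite("pics/c_tank.png",cv2.resize(t[185:275,385:465],None,fx=6.6,fy=6.6,interpolation=cv2.INTER_CUBIC))
cv2.imwrite("pics/c_scene.png",cv2.resize(s[140:265,180:345],None,fx=4.8,fy=4.8,interpolation=cv2.INTER_CUBIC))
cv2.imwrite("pics/c_stank.png",cv2.resize(s[235:360,385:525],None,fx=4.8,fy=4.8,interpolation=cv2.INTER_CUBIC))
```

```text
(no output)
```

View pics/c_rack.png

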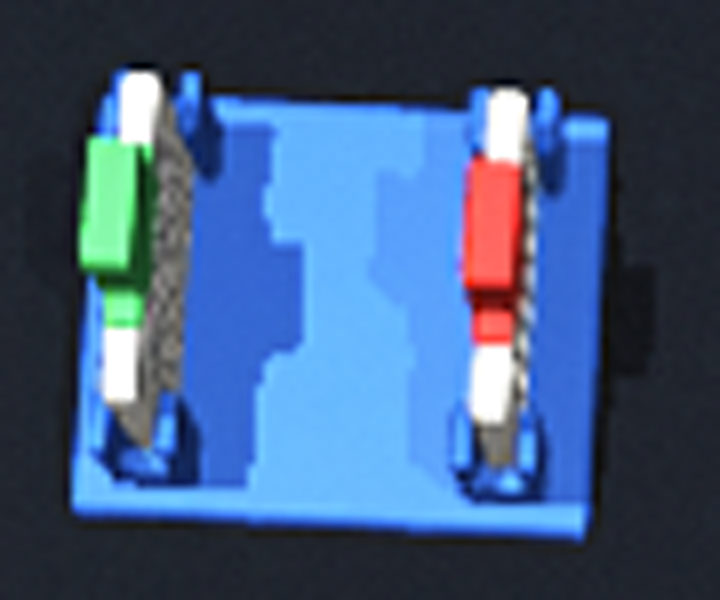

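View pics/c_tank.png

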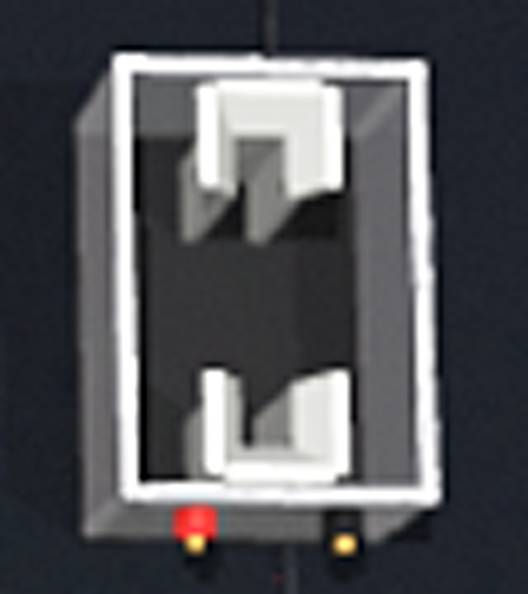

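View pics/c_scene.png

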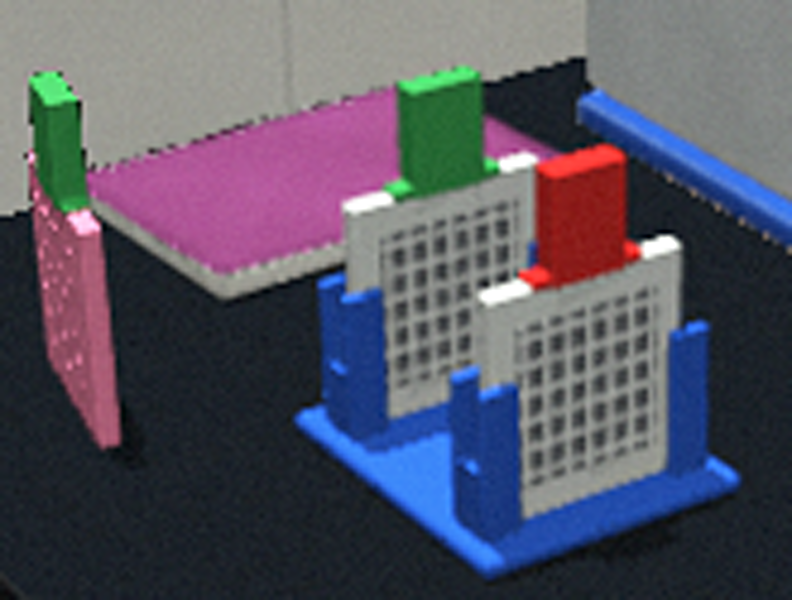

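View pics/c_stank.png

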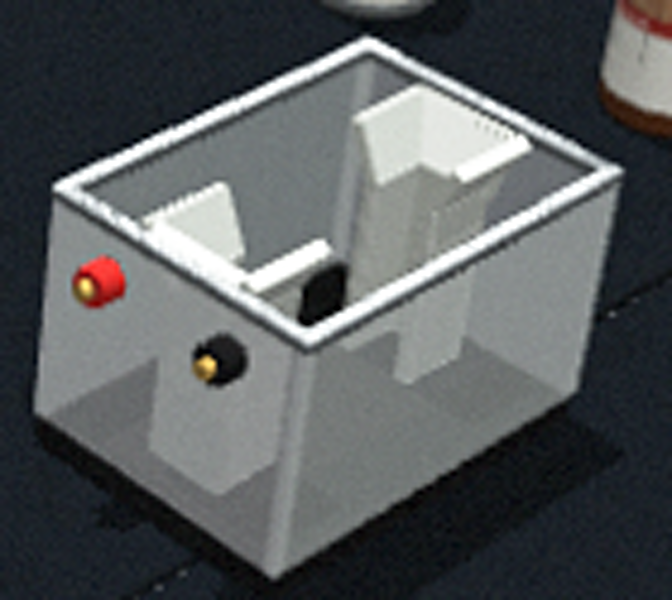

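Confirmed: the white plate with the green grip is in the rack's left slot, top view (226,238), and the pink decoy stands outside the rack. Next I'll fit poses from the corners I read in both views.

```bash
cat > h.py <<'E'
import numpy as np, cv2
from scipy.optimize import least_squares
from scipy.spatial.transform import Rotation as R
def proj(cam,X):
    rv,_=cv2.Rodrigues(np.array(cam["R"]))
    return cv2.projectPoints(np.asarray(X,float).reshape(-1,1,3),rv,np.array(cam["t"]),np.array(cam["mtx"]),np.array(cam["dist_coeffs"]))[0].reshape(-1,2)
def world(p,L):
    L=np.asarray(L,float); c,s=np.cos(p[2]),np.sin(p[2])
    return np.c_[p[0]+c*L[:,0]-s*L[:,1],p[1]+s*L[:,0]+c*L[:,1],L[:,2]]
def fit(obs,p0):  # obs: list of (cam, local pts, pixels)
    f=lambda p:np.concatenate([(proj(c,world(p,L))-np.asarray(px)).ravel() for c,L,px in obs])
    r=least_squares(f,p0,loss='soft_l1'); return r.x,np.round(r.fun.reshape(-1,2),1)
def crop(px,s,o): return (np.asarray(px,float)+.5)/s-.5+np.array(o)
E
python3 - <<'E'
from h import *
from rig import readout, grab_frame
T=grab_frame("top");S=grab_frame("scene")
g=[[.017,.007,.153],[.017,-.007,.153],[-.017,-.007,.153],[-.017,.007,.153]]
gt=crop([(90,138),(142,143),(131,268),(80,264)],8,(210,210))
gs=crop([(470,67),(482,76),(408,95),(397,83)],4.8,(180,140))
for o in ([(T,g,gt)],[(S,g,gs)],[(T,g,gt),(S,g,gs)]): print("green",*fit(o,[.5,.2,0]))
r=[[-.062,.075,.0],[-.062,-.075,.0],[-.062,-.075,.008],[-.062,.075,.008],[.062,-.075,.008]]
rt=crop([(72,515),(583,540),(590,513),(76,492),(608,118)],8,(210,210))
rs=crop([(490,577),(740,480)],4.8,(180,140))
print("rack",*fit([(T,r,rt),(S,[[-.062,-.075,.0],[.062,-.075,.008]],rs)],[.5,.15,0]))
k=[[.075,.052,.1],[.075,-.052,.1],[-.075,-.052,.1],[-.075,.052,.1]]
kt=crop([(113,52),(428,62),(440,503),(122,500)],6.6,(385,185))
ks=crop([(368,37),(623,173),(308,350),(52,187)],4.8,(385,235))
for o in ([(T,k,kt)],[(S,k,ks)],[(T,k,kt),(S,k,ks)]): print("tank",*fit(o,[.5,-.2,0]))
E
```

```text
green [ 0.50193301  0.19932894 -0.05375727] [[-0.   0. ]
 [ 0.1 -0.2]
 [ 0.1  0.1]
 [-0.2  0.1]]
green [ 0.49938726  0.19550873 -0.12458817] [[-0.2 -0.1]
 [ 0.7  0.4]
 [ 0.2 -0.2]
 [-0.8 -0.1]]
green [ 0.50162054  0.19884761 -0.07563674] [[ 0.4  0.1]
 [ 0.5  0. ]
 [ 0.2  0.3]
 [-0.1  0.2]
 [-0.6 -0.9]
 [ 0.6 -0.6]
 [ 0.6 -0.9]
 [-0.7 -0.7]]
rack [ 0.50134517  0.14995097 -0.04221993] [[-0.1 -0.7]
 [ 0.6 -0.5]
 [-0.3  2.4]
 [-1.   1.7]
 [ 0.4 -0.7]
 [-0.5  0.9]
 [ 1.1 -1.7]]
tank [ 0.53599839 -0.23909895 -0.00703631] [[ 0.8  0.8]
 [-0.6  0.2]
 [-0.5 -0.3]
 [ 0.4 -0.5]]
tank [ 0.53339055 -0.23995373 -0.0035094 ] [[ 0.1  0.8]
 [-0.2 -0. ]
 [ 0.  -0.7]
 [ 0.1  0.2]]
tank [ 0.53482642 -0.23912888 -0.00452288] [[ 0.7  1.3]
 [-0.7  0.6]
 [-0.4  0.2]
 [ 0.5  0.1]
 [ 0.3  0.3]
 [-0.1 -0.5]
 [ 0.2 -1.4]
 [ 0.4 -0.4]]
```

```bash
cat >> h.py <<'E'
def tgt_rel(obs,pos,yaw,flip):
    """shift (cm) & rotvec (deg) in current tool frame to reach pos with tool y down and z at +-cassette y"""
    A=R.from_quat(obs["orientation"])
    z=np.array([-np.sin(yaw),np.cos(yaw),0])*(1 if flip else -1); y=np.array([0,0,-1.]); x=np.cross(y,z)
    B=R.from_matrix(np.c_[x,y,z])
    return np.round(A.inv().apply(np.array(pos)-obs["tcp_pos"])*100,2), np.round((A.inv()*B).as_rotvec(degrees=True),2)
E
python3 - <<'E'
from h import *
from rig import readout
o=readout.get_obs(); print(np.round(R.from_quat(o["orientation"]).as_matrix(),3))
for f in (0,1): print(f,*tgt_rel(o,[.502,.199,.231],-.05,f))
E
```

```text
[[ 0.931 -0.     0.364]
 [-0.364 -0.001  0.931]
 [-0.    -1.    -0.001]]
0 [ 39.51   0.   -23.15] [2.000e-02 1.615e+02 8.000e-02]
1 [ 39.51   0.   -23.15] [  0.05 -18.5   -0.02]
```

{"fn": "play_rows", "kwargs": {
  "fingers": [-1,-1,-1,-1,-1,-1,-1,-1,-1,-1,-1,-1],
  "travel": [
    [3.5,0,-2],
    [7,0,-4],
    [10.5,0,-6],
    [14,0,-8.2],
    [17.5,0,-10.3],
    [21,0,-12.3],
    [24.5,0,-14.4],
    [28,0,-16.4],
    [31.5,0,-18.5],
    [35,0,-20.5],
    [38,0,-22.3],
    [39.5,0,-23.15]
  ],
  "delta_rot": [
    [0,-1.5,0],
    [0,-3,0],
    [0,-4.5,0],
    [0,-6,0],
    [0,-7.5,0],
    [0,-9,0],
    [0,-10.5,0],
    [0,-12,0],
    [0,-13.5,0],
    [0,-15,0],
    [0,-17,0],
    [0,-18.5,0]
  ]
}}

```text
t: 1.45
tcp_pos: [0.5039, 0.1969, 0.2313]
orientation: [0.707, -0.018, 0.018, -0.707]
contact_force: [0.2, 0.0, -0.2]
width: 0.0854
```

Run:
```python
from h import *
from rig import readout, grab_frame
f=grab_frame("wrist"); o=readout.get_obs(); print(o)
cv2.imwrite("pics/w1.png",f["img"][:,:,::-1])
print(proj(f,world([.502,.199,-.05],[[.017,.007,.153],[.017,-.007,.153],[-.017,-.007,.153],[-.017,.007,.153],[.045,.005,.108],[-.045,.005,.108]])))
```

```text
{'t': 1.5, 'q': array([ 0.2438379 ,  0.27467214,  1.63690655, -0.00222879,  1.22856959,
       -1.27620652]), 'dq': array([ 0.04910121, -0.00955665,  0.01578105,  0.02052592, -0.00031371,
        0.11559553]), 'joint_efforts': array([  2.61783242, -47.73562789, -25.37223637,   0.8380923 ,
         0.57752274,   0.10356066]), 'tcp_pos': array([0.50510911, 0.19585917, 0.23132609]), 'orientation': array([ 0.70746512, -0.016988  ,  0.0183675 , -0.70630528]), 'contact_force': array([ 2.34474685, -2.10080668, -0.5107862 ]), 'ft_torque': array([-0.01069742, -0.09011602, -0.01961988]), 'width': 0.08555279229019525}
[[336.36618448 273.13344045]
 [314.33303631 273.15736691]
 [313.86398202 221.33860351]
 [336.91995574 221.31555592]
 [331.46253631 284.10554809]
 [332.18705485 166.21545036]]
```

View pics/w1.png

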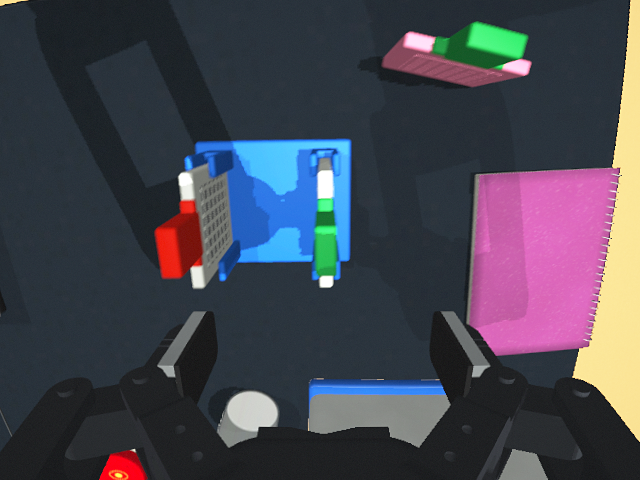

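Run:
```python
from h import *
t=cv2.imread("pics/w1.png")
cv2.imwrite("pics/w1c.png",cv2.resize(t[130:300,280:370],None,fx=3.5*1,fy=3.5,interpolation=cv2.INTER_CUBIC))
cv2.imwrite("pics/w1d.png",cv2.resize(t[190:295,285:365],None,fx=5.7,fy=5.7,interpolation=cv2.INTER_CUBIC))
```

```text
(no output)
```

View pics/w1d.png

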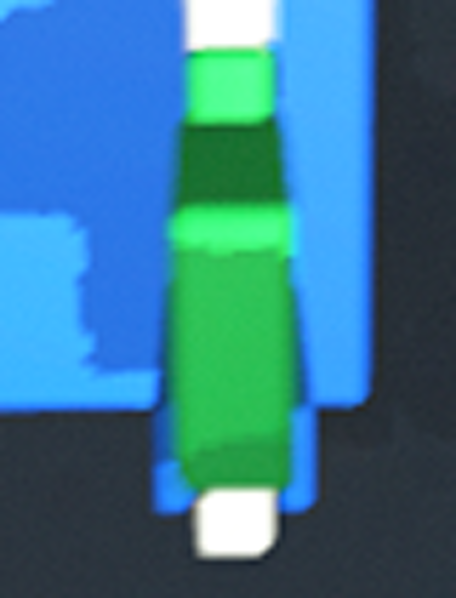

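Run:
```python
from h import *
from rig import readout, grab_frame
f=grab_frame("wrist"); o=readout.get_obs(); print(o["tcp_pos"],R.from_quat(o["orientation"]).as_matrix().round(3)); print(tgt_rel(o,[.504,.199,.121],-.04,1))
px=crop([(292,488),(183,488),(170,208),(295,208)],5.7,(285,190))
print(cv2.imwrite("pics/w2.png",f["img"][:,:,::-1]))
t=f["img"][:,:,::-1]
cv2.imwrite("pics/w2d.png",cv2.resize(t[190:295,285:365],None,fx=5.7,fy=5.7,interpolation=cv2.INTER_CUBIC))
g=[[.017,.007,.153],[.017,-.007,.153],[-.017,-.007,.153],[-.017,.007,.153]]
print((np.array(proj(f,world([.504,.199,-.04],g)))-[285,190])*5.7)
```

```text
[0.50369437 0.19740744 0.2312238 ] [[ 0.999  0.001  0.053]
 [-0.053 -0.001  0.999]
 [ 0.001 -1.    -0.001]]
(array([1.000e-02, 1.102e+01, 1.700e-01]), array([ 0.03, -0.72,  0.04]))
True
[[304.13769106 478.44488252]
 [178.66922376 479.62401848]
 [173.55759148 184.93659896]
 [304.87268702 183.659752  ]]
```

View pics/w2d.png

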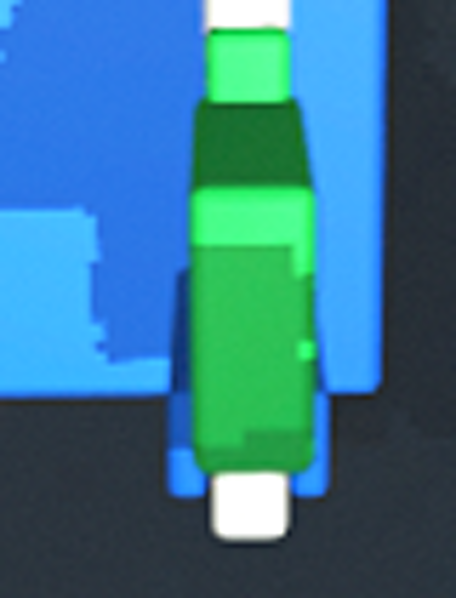

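{"fn": "play_rows", "kwargs": {
  "fingers": [-1,-1,-1,-1],
  "travel": [
    [0,1.5,0],
    [0,3.5,0],
    [0,4.5,0],
    [0,4.5,0]
  ],
  "delta_rot": [
    [0,0,0],
    [0,0,0],
    [0,0,0],
    [0,0,0]
  ]
}}

```text
t: 1.95
tcp_pos: [0.5003, 0.1996, 0.1849]
orientation: [0.707, -0.019, 0.016, -0.707]
contact_force: [-0.6, 0.2, -0.5]
width: 0.0855
```

Run:
```python
from h import *
from rig import readout, grab_frame
f=grab_frame("wrist"); o=readout.get_obs(); print(o["tcp_pos"],o["dq"].round(3)); print(tgt_rel(o,[.504,.2,.121],-.045,1))
t=f["img"][:,:,::-1]; cv2.imwrite("pics/w3.png",t)
g=[[.017,.007,.153],[.017,-.007,.153],[-.017,-.007,.153],[-.017,.007,.153]]
print(proj(f,world([.504,.2,-.045],g)))
```

```text
[0.50113779 0.19971229 0.18585352] [-0.002 -0.015 -0.026 -0.002  0.006 -0.004]
(array([0.3 , 6.48, 0.05]), array([ 0.03, -0.25, -0.1 ]))
[[336.63120533 317.79440287]
 [309.89254356 317.90683329]
 [308.77515525 256.88010486]
 [337.0952903  256.75285798]]
```

View pics/w3.png

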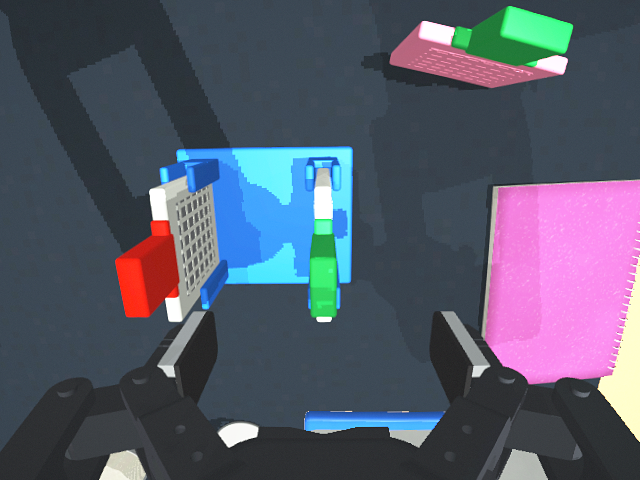

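The picture shows the green grip's top face at columns 310–337, rows 257–317. That matches the predicted pose (0.504, 0.200, -0.045). Now I descend and close.

{"fn": "play_rows", "kwargs": {
  "fingers": [-1,-1,-1,-1,0.2,0.6,1,1,1,1,1,1],
  "travel": [
    [0.1,2,0.05],
    [0.2,4,0.05],
    [0.3,5.7,0.05],
    [0.3,6.4,0.05],
    [0.3,6.4,0.05],
    [0.3,6.4,0.05],
    [0.3,6.4,0.05],
    [0.3,6.4,0.05],
    [0.3,6.4,0.05],
    [0.3,6.4,0.05],
    [0.3,6.4,0.05],
    [0.3,6.4,0.05]
  ],
  "delta_rot": [
    [0,0,0],
    [0,0,0],
    [0,-0.2,0],
    [0,-0.2,0],
    [0,-0.2,0],
    [0,-0.2,0],
    [0,-0.2,0],
    [0,-0.2,0],
    [0,-0.2,0],
    [0,-0.2,0],
    [0,-0.2,0],
    [0,-0.2,0]
  ],
  "squeeze": 40
}}

```text
t: 3.2
tcp_pos: [0.5057, 0.1997, 0.123]
orientation: [-0.707, 0.016, -0.017, 0.707]
contact_force: [0.1, -0.3, 6.3]
width: 0.0135
```

Run:
```python
from h import *
from rig import readout, grab_frame
f=grab_frame("wrist"); o=readout.get_obs(); print(o["tcp_pos"],o["dq"].round(3),o["width"],o["contact_force"])
t=f["img"][:,:,::-1]; cv2.imwrite("pics/w4.png",t)
```

```text
[0.50570283 0.19973829 0.12299764] [ 0.     0.     0.    -0.     0.001 -0.001] 0.01378999822053244 [-0.36353709 -0.27613439  5.58475146]
```

View pics/w4.png

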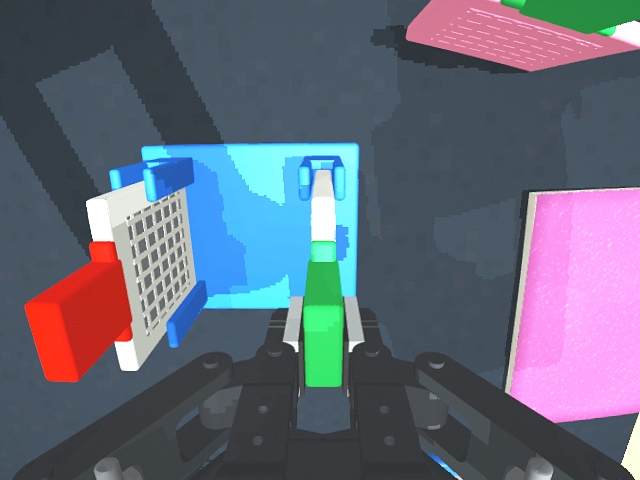

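The width is 13.8 mm and the image shows the pads closed on the green grip at (322,340), so the grasp holds. Next I lift straight out.

{"fn": "play_rows", "kwargs": {
  "fingers": [1,1,1,1,1,1,1,1,1,1,1],
  "travel": [
    [0,-0.5,0],
    [0,-1.5,0],
    [0,-3,0],
    [0,-5,0],
    [0,-7.5,0],
    [0,-10,0],
    [0,-12.5,0],
    [0,-15,0],
    [0,-17.5,0],
    [0,-19.5,0],
    [0,-20,0]
  ],
  "delta_rot": [
    [0,0,0],
    [0,0,0],
    [0,0,0],
    [0,0,0],
    [0,0,0],
    [0,0,0],
    [0,0,0],
    [0,0,0],
    [0,0,0],
    [0,0,0],
    [0,0,0]
  ],
  "squeeze": 50
}}

```text
t: 4.35
tcp_pos: [0.5062, 0.2, 0.3252]
orientation: [-0.706, 0.015, -0.018, 0.707]
contact_force: [0.5, 0.1, -0.8]
width: 0.0132
```

Run:
```python
from h import *
from rig import readout, grab_frame
f=grab_frame("scene"); o=readout.get_obs(); print(o["tcp_pos"],o["q"].round(3),o["width"],o["contact_force"])
t=f["img"][:,:,::-1]; cv2.imwrite("pics/s5.png",t)
print(tgt_rel(o,[.535,-.2394,.322],-.01,1))
```

```text
[0.50590263 0.19987408 0.32454291] [ 0.249  0.203  1.499 -0.     1.436 -1.275] 0.013299038730544162 [-0.70723281  0.1141062  -1.18555113]
(array([  4.95,   0.23, -43.75]), array([-0.05, -2.09,  0.2 ]))
```

View pics/s5.png

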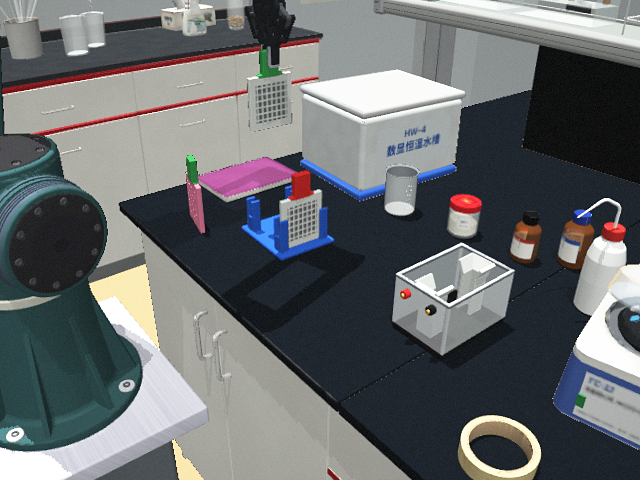

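The green cassette hangs upright at (270,100), clear of the rack, and the red one still stands at (301,215). Now I carry it across to the tank.

{"fn": "play_rows", "kwargs": {
  "fingers": [1,1,1,1,1,1,1,1,1,1,1,1],
  "travel": [
    [0,0,-1],
    [0,0,-3],
    [0.5,0,-6],
    [1,0,-9.5],
    [1.5,0,-13.5],
    [2,0,-17.5],
    [2.5,0,-21.5],
    [3,0,-25.5],
    [3.5,0,-29.5],
    [4,0,-33.5],
    [4.5,0,-37],
    [5,0,-40]
  ],
  "delta_rot": [
    [0,0,0],
    [0,0,0],
    [0,-0.2,0],
    [0,-0.4,0],
    [0,-0.6,0],
    [0,-0.8,0],
    [0,-1,0],
    [0,-1.2,0],
    [0,-1.4,0],
    [0,-1.6,0],
    [0,-1.8,0],
    [0,-2,0]
  ]
}}

```text
t: 5.6
tcp_pos: [0.5349, -0.2045, 0.3204]
orientation: [-0.707, 0.006, -0.003, 0.707]
contact_force: [0.2, 0.5, -0.9]
width: 0.0134
```

{"fn": "play_rows", "kwargs": {
  "fingers": [1,1,1,1,1,1],
  "travel": [
    [0,0,-2],
    [0,0,-3.2],
    [0,0,-3.7],
    [0,0,-3.7],
    [0,0,-3.7],
    [0,0,-3.7]
  ],
  "delta_rot": [
    [0,0,0],
    [0,0,0],
    [0,0,0],
    [0,0,0],
    [0,0,0],
    [0,0,0]
  ]
}}

```text
t: 6.2
tcp_pos: [0.536, -0.2381, 0.3224]
orientation: [-0.707, 0.004, -0.004, 0.707]
contact_force: [0.2, -0.0, -1.9]
width: 0.0133
```

Run:
```python
from h import *
from rig import readout, grab_frame
o=readout.get_obs(); print(o["tcp_pos"],o["dq"].round(3),o["q"].round(2),o["width"])
for n in ("scene","top","wrist"):
    f=grab_frame(n); cv2.imwrite(f"pics/{n}6.png",f["img"][:,:,::-1])
print(R.from_quat(o["orientation"]).as_matrix().round(4))
```

```text
[ 0.53604045 -0.23814923  0.32237724] [ 0.     0.001 -0.004 -0.002  0.001 -0.003] [-0.54  0.27  1.41  0.    1.46 -2.1 ] 0.01331851422495705
[[ 9.999e-01 -1.000e-04  1.040e-02]
 [-1.040e-02  3.000e-04  9.999e-01]
 [-1.000e-04 -1.000e+00  3.000e-04]]
```

View pics/wrist6.png

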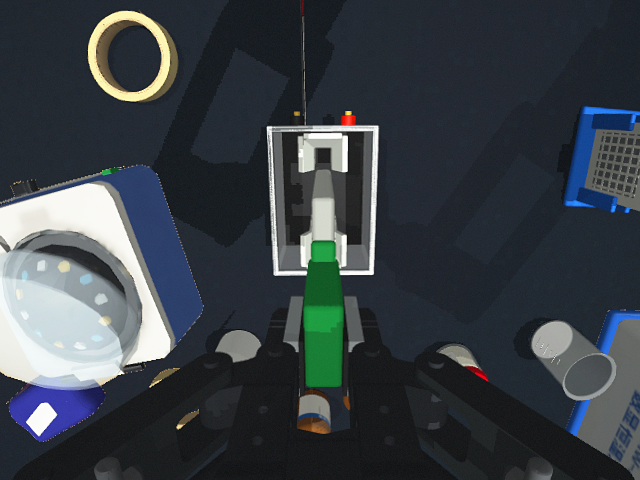

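View pics/scene6.png

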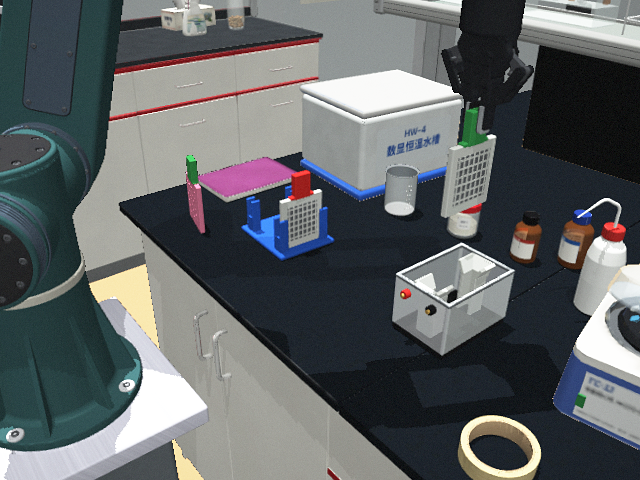

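View pics/top6.png

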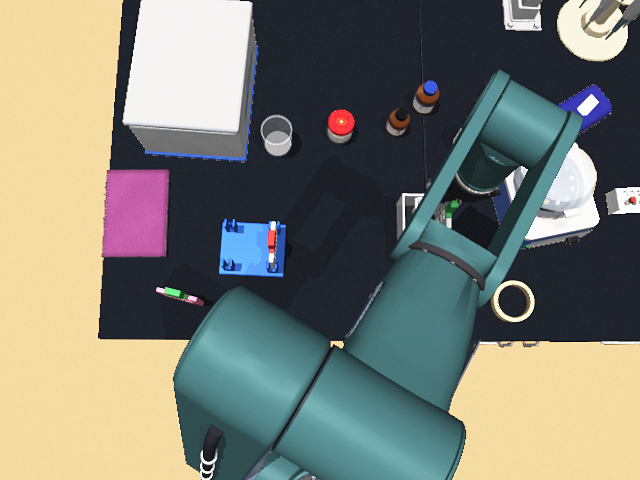

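Run:
```python
from h import *
t=cv2.imread("pics/wrist6.png")
cv2.imwrite("pics/w6c.png",cv2.resize(t[115:285,255:390],None,fx=3.5,fy=3.5,interpolation=cv2.INTER_CUBIC))
cv2.imwrite("pics/w6d.png",cv2.resize(t[225:400,270:375],None,fx=3.4,fy=3.4,interpolation=cv2.INTER_CUBIC))
```

```text
(no output)
```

View pics/w6c.png

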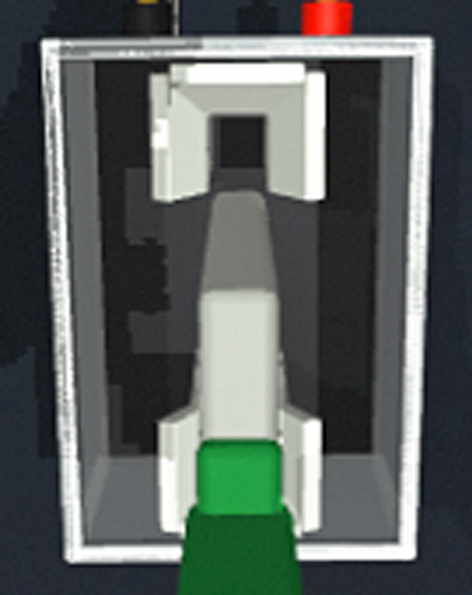

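Run:
```python
from h import *
from rig import grab_frame,readout
f=grab_frame("wrist");o=readout.get_obs();T=grab_frame("top");S=grab_frame("scene")
k=[[.075,.052,.1],[.075,-.052,.1],[-.075,-.052,.1],[-.075,.052,.1]]
kw=crop([(416,560),(70,563),(43,40),(433,38)],3.5,(255,115))
kt=crop([(113,52),(428,62),(440,503),(122,500)],6.6,(385,185))
ks=crop([(368,37),(623,173),(308,350),(52,187)],4.8,(385,235))
print(*fit([(f,k,kw)],[.53,-.24,0])); print(*fit([(f,k,kw),(T,k,kt),(S,k,ks)],[.53,-.24,0]))
inn=[[.064,.019,.1],[.064,-.019,.1],[-.064,-.019,.1],[-.064,.019,.1]]
print("flare",((proj(f,world([.535,-.239,-.005],inn))-[255,115])*3.5).round())
zb=.322-.115
cas=[[-.045,-.005,zb],[-.045,.005,zb],[-.045,-.005,zb+.1],[-.045,.005,zb+.1],[-.017,-.007,zb+.145],[-.017,.007,zb+.145]]
print("cass",((proj(f,world([.534,-.238,-.0104],cas))-[255,115])*3.5).round())
print(o["tcp_pos"])
```

```text
[ 0.53797496 -0.23757769 -0.00208939] [[-0.1 -0.5]
 [-0.  -0.6]
 [ 0.3  0.7]
 [-0.1  0.2]]
[ 0.53720365 -0.23776734 -0.00319844] [[-0.4 -1.2]
 [-0.3 -1.3]
 [ 0.1 -0.3]
 [-0.2 -0.6]
 [ 0.   0.3]
 [-1.4 -0.5]
 [-1.  -0.9]
 [-0.1 -1. ]
 [ 0.5 -0.5]
 [ 0.1 -1.5]
 [ 0.7 -2.5]
 [ 0.9 -1.2]]
flare [[300. 515.]
 [172. 515.]
 [162.  70.]
 [303.  69.]]
cass [[212. 183.]
 [263. 183.]
 [196. 280.]
 [279. 280.]
 [164. 659.]
 [311. 659.]]
[ 0.53616693 -0.23864343  0.32250478]
```

View pics/w6d.png

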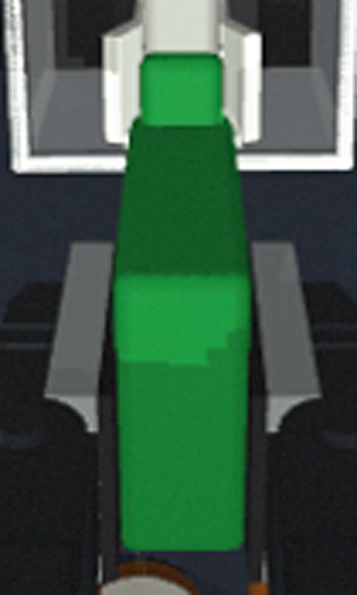

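The wrist view puts the tank at (0.538, -0.2376) with yaw -0.002. The cassette's underside end is at crop (213–265, 192), centred over the channel opening at 212–266. I'll lower it to just above the rim and check again.

{"fn": "play_rows", "kwargs": {
  "fingers": [1,1,1,1,1,1,1,1,1],
  "travel": [
    [0.1,0.7,0.05],
    [0.1,2,0.05],
    [0.1,3.7,0.05],
    [0.1,5.5,0.05],
    [0.1,7.2,0.05],
    [0.1,8.5,0.05],
    [0.1,9,0.05],
    [0.1,9,0.05],
    [0.1,9,0.05]
  ],
  "delta_rot": [
    [0,-0.4,0],
    [0,-0.4,0],
    [0,-0.4,0],
    [0,-0.4,0],
    [0,-0.4,0],
    [0,-0.4,0],
    [0,-0.4,0],
    [0,-0.4,0],
    [0,-0.4,0]
  ]
}}

```text
t: 7.4
tcp_pos: [0.5374, -0.239, 0.2328]
orientation: [0.707, -0.001, 0.002, -0.707]
contact_force: [0.1, 0.9, -0.1]
width: 0.0135
```

Run:
```python
from h import *
from rig import readout, grab_frame
f=grab_frame("wrist"); s=grab_frame("scene"); o=readout.get_obs(); print(o["tcp_pos"],o["contact_force"],o["width"],R.from_quat(o["orientation"]).as_matrix().round(4)[1])
t=f["img"][:,:,::-1]; cv2.imwrite("pics/w7.png",cv2.resize(t[90:310,230:410],None,fx=2.7,fy=2.7,interpolation=cv2.INTER_CUBIC))
t=s["img"][:,:,::-1]; cv2.imwrite("pics/s7.png",cv2.resize(t[140:360,380:530],None,fx=2.7,fy=2.7,interpolation=cv2.INTER_CUBIC))
```

```text
[ 0.53766893 -0.23911207  0.23324337] [-0.15894257  0.36853005 -0.960794  ] 0.013164424560167694 [-0.0045 -0.001   1.    ]
```

View pics/w7.png

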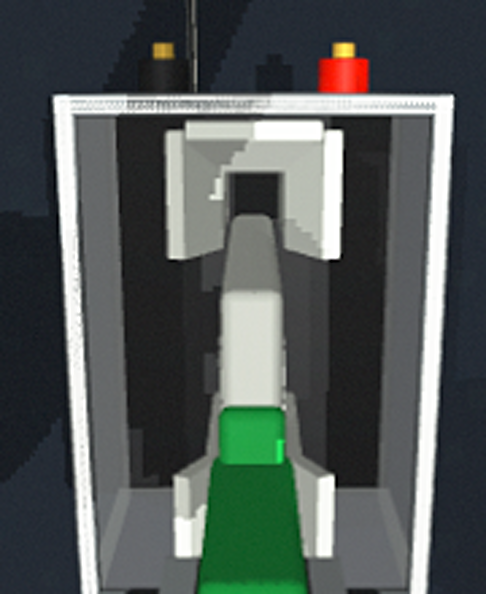

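View pics/s7.png

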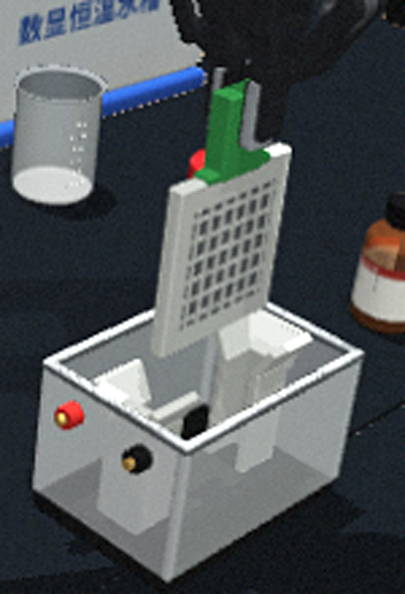

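The underside end is at crop (228–278, 215) and the guide flare centre is at about column 254, so they're aligned within about 0.5–1 mm. I'll shift 1 mm toward +y and lower into the channel.

{"fn": "play_rows", "kwargs": {
  "fingers": [1,1,1,1,1,1,1,1],
  "travel": [
    [0,0.3,0.1],
    [0,0.9,0.1],
    [0,1.7,0.1],
    [0,2.6,0.1],
    [0,3.5,0.1],
    [0,4.3,0.1],
    [0,4.8,0.1],
    [0,4.8,0.1]
  ],
  "delta_rot": [
    [0,0,0],
    [0,0,0],
    [0,0,0],
    [0,0,0],
    [0,0,0],
    [0,0,0],
    [0,0,0],
    [0,0,0]
  ]
}}

```text
t: 8.3
tcp_pos: [0.5365, -0.2374, 0.1832]
orientation: [-0.707, 0.002, -0.001, 0.707]
contact_force: [0.4, 0.4, 0.1]
width: 0.0129
```

Run:
```python
from h import *
from rig import readout, grab_frame
f=grab_frame("wrist"); o=readout.get_obs(); print(o["tcp_pos"],o["contact_force"],o["ft_torque"],o["width"],R.from_quat(o["orientation"]).as_matrix().round(4)[1])
t=f["img"][:,:,::-1]; cv2.imwrite("pics/w8.png",cv2.resize(t[70:330,210:430],None,fx=2.3,fy=2.3,interpolation=cv2.INTER_CUBIC))
```

```text
[ 0.53686892 -0.23767131  0.18386507] [-0.17587916 -0.65158494  0.49062607] [ 0.01485437 -0.05859465 -0.0015934 ] 0.013227841748053694 [-4.5e-03  3.0e-04  1.0e+00]
```

View pics/w8.png

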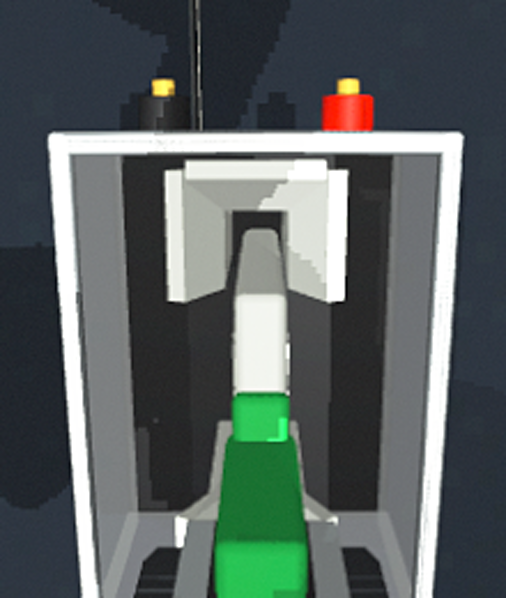

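The cassette end (243–278) is centred in the channel opening (232–286) and there's no contact force. I keep lowering.

{"fn": "play_rows", "kwargs": {
  "fingers": [1,1,1,1,1,1,1,1,1],
  "travel": [
    [0,0.5,0],
    [0,1.3,0],
    [0,2.2,0],
    [0,3.1,0],
    [0,4,0],
    [0,4.6,0],
    [0,5,0],
    [0,5.1,0],
    [0,5.1,0]
  ],
  "delta_rot": [
    [0,0,0],
    [0,0,0],
    [0,0,0],
    [0,0,0],
    [0,0,0],
    [0,0,0],
    [0,0,0],
    [0,0,0],
    [0,0,0]
  ]
}}

```text
t: 9.25
tcp_pos: [0.5371, -0.2378, 0.1333]
orientation: [0.707, -0.002, 0.002, -0.707]
contact_force: [-0.2, -0.3, -1.1]
width: 0.013
```

{"fn": "play_rows", "kwargs": {
  "fingers": [1,1,1,1],
  "travel": [
    [0,0.15,0],
    [0,0.3,0],
    [0,0.4,0],
    [0,0.4,0]
  ],
  "delta_rot": [
    [0,0,0],
    [0,0,0],
    [0,0,0],
    [0,0,0]
  ]
}}

```text
t: 9.65
tcp_pos: [0.537, -0.2377, 0.1293]
orientation: [0.707, -0.002, 0.002, -0.707]
contact_force: [0.6, 0.9, -1.1]
width: 0.0132
```

{"fn": "play_rows", "kwargs": {
  "fingers": [1,1,1,1],
  "travel": [
    [0,0.1,0],
    [0,0.15,0],
    [0,0.2,0],
    [0,0.2,0]
  ],
  "delta_rot": [
    [0,0,0],
    [0,0,0],
    [0,0,0],
    [0,0,0]
  ]
}}

```text
t: 10.05
tcp_pos: [0.537, -0.2377, 0.1273]
orientation: [0.707, -0.002, 0.002, -0.707]
contact_force: [0.8, -0.4, -0.9]
width: 0.0131
```

{"fn": "play_rows", "kwargs": {
  "fingers": [1,1,1],
  "travel": [
    [0,0.1,0],
    [0,0.1,0],
    [0,0.1,0]
  ],
  "delta_rot": [
    [0,0,0],
    [0,0,0],
    [0,0,0]
  ]
}}

```text
t: 10.35
tcp_pos: [0.5372, -0.2379, 0.1271]
orientation: [0.707, -0.001, 0.002, -0.707]
contact_force: [-1.5, 1.3, 5.3]
width: 0.0136
```

{"fn": "play_rows", "kwargs": {
  "fingers": [1,1],
  "travel": [
    [0,0.05,0],
    [0,0.05,0]
  ],
  "delta_rot": [
    [0,0,0],
    [0,0,0]
  ]
}}

```text
t: 10.55
tcp_pos: [0.5372, -0.2379, 0.127]
orientation: [0.707, -0.001, 0.002, -0.707]
contact_force: [-2.7, -0.0, 8.5]
width: 0.0133
```

Run:
```python
from h import *
from rig import readout, grab_frame
s=grab_frame("scene"); o=readout.get_obs(); print(o["tcp_pos"],o["contact_force"],o["ft_torque"])
t=s["img"][:,:,::-1]; cv2.imwrite("pics/s9.png",cv2.resize(t[180:360,380:530],None,fx=3.3,fy=3.3,interpolation=cv2.INTER_CUBIC))
```

```text
[ 0.53722687 -0.23795613  0.1270579 ] [-3.18162798  0.97165006  9.06239047] [0.26830363 0.49460342 0.02585763]
```

View pics/s9.png

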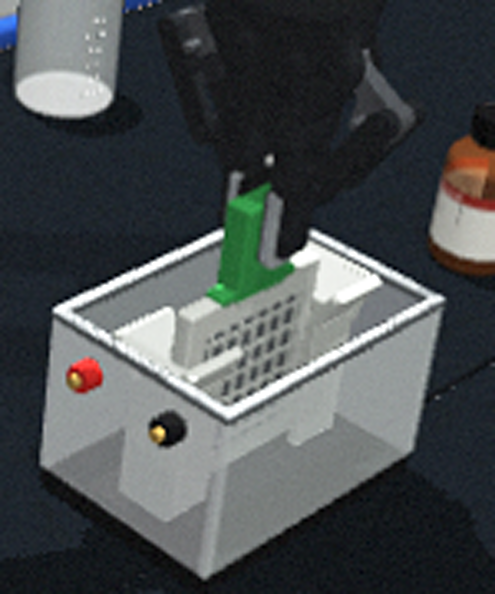

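It touched the floor at TCP z = 0.127, the height I predicted, with a vertical force of about 9 N. The scene shows the plate down between the guides. Next I relieve the load, open and retreat upward.

{"fn": "play_rows", "kwargs": {
  "fingers": [1,0.6,0.4,0.2,0,-0.3,-0.6,-1,-1,-1],
  "travel": [
    [0,-0.1,0],
    [0,-0.1,0],
    [0,-0.1,0],
    [0,-0.1,0],
    [0,-0.1,0],
    [0,-0.1,0],
    [0,-0.1,0],
    [0,-0.1,0],
    [0,-0.1,0],
    [0,-0.1,0]
  ],
  "delta_rot": [
    [0,0,0],
    [0,0,0],
    [0,0,0],
    [0,0,0],
    [0,0,0],
    [0,0,0],
    [0,0,0],
    [0,0,0],
    [0,0,0],
    [0,0,0]
  ]
}}

```text
t: 11.6
tcp_pos: [0.5371, -0.2378, 0.1268]
orientation: [0.707, -0.002, 0.002, -0.707]
contact_force: [-0.1, 0.4, 0.1]
width: 0.0857
```

{"fn": "play_rows", "kwargs": {
  "fingers": [-1,-1,-1,-1,-1,-1,-1,-1,-1],
  "travel": [
    [0,-0.7,0],
    [0,-2,0],
    [0,-4,0],
    [0,-6.5,0],
    [0,-9,0],
    [0,-11.5,0],
    [0,-13,0],
    [0,-13,0],
    [0,-13,0]
  ],
  "delta_rot": [
    [0,0,0],
    [0,0,0],
    [0,0,0],
    [0,0,0],
    [0,0,0],
    [0,0,0],
    [0,0,0],
    [0,0,0],
    [0,0,0]
  ]
}}

```text
t: 12.5
tcp_pos: [0.5371, -0.2377, 0.2574]
orientation: [0.707, -0.001, 0.002, -0.707]
contact_force: [-0.0, -0.2, 0.6]
width: 0.0853
```

Run:
```python
from h import *
from rig import readout, grab_frame
s=grab_frame("scene"); w=grab_frame("wrist"); o=readout.get_obs(); print(o["t"],o["tcp_pos"],o["contact_force"],o["width"],o["dq"].round(3))
cv2.imwrite("pics/s10.png",s["img"][:,:,::-1]);cv2.imwrite("pics/w10.png",w["img"][:,:,::-1])
g=[[.017,.007,.157],[.017,-.007,.157],[-.017,-.007,.157],[-.017,.007,.157]]
print(proj(w,world([.537,-.2377,-.003],g)).round(),proj(s,world([.537,-.2377,-.003],g)).round())
t=s["img"][:,:,::-1]; cv2.imwrite("pics/s10c.png",cv2.resize(t[180:360,380:530],None,fx=3.3,fy=3.3,interpolation=cv2.INTER_CUBIC))
```

```text
12.6 [ 0.5364201  -0.23737104  0.25597295] [ 0.04224548  0.40355128 -0.6953786 ] 0.08555154275057479 [ 0.     0.01   0.005  0.     0.001 -0.001]
[[332. 265.]
 [312. 265.]
 [311. 217.]
 [332. 217.]] [[465. 233.]
 [472. 236.]
 [457. 243.]
 [450. 239.]]
```

View pics/s10.png

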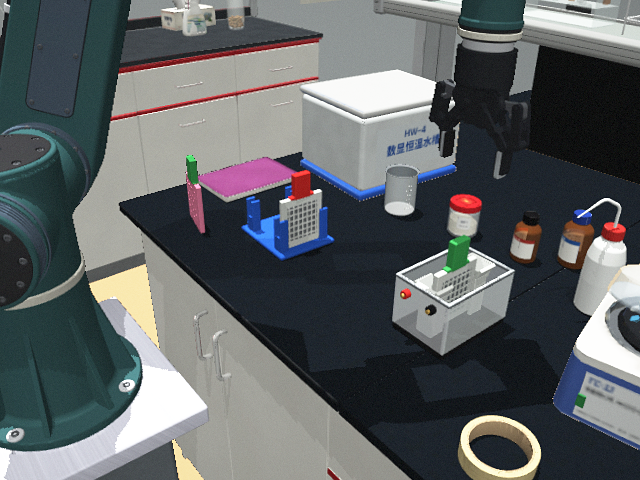

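View pics/s10c.png

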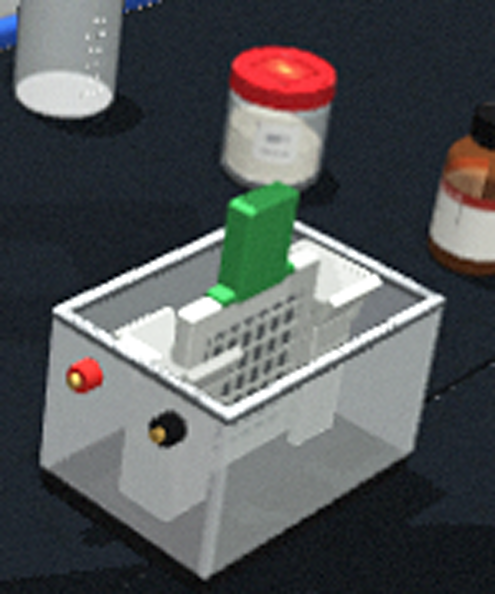

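View pics/w10.png

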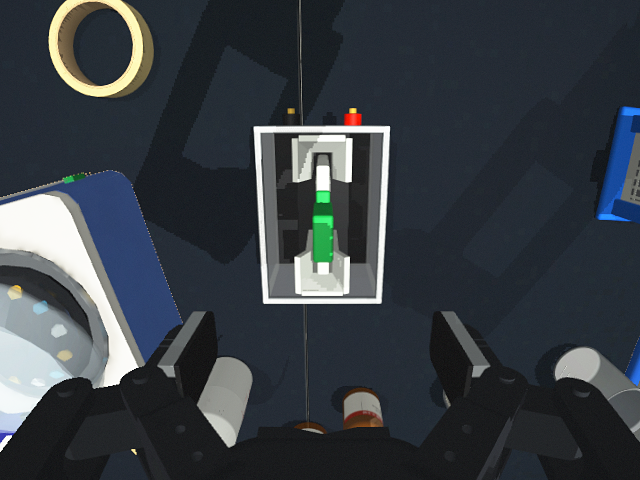

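The green cassette stands upright between the guides. Its grip top is at wrist (313–333, 217–263), against a prediction of 312–332, 217–265 for a seated cassette. The red cassette is still in the rack, and the gripper is open and clear. Handing in.

Run:
```python
from rig import env
print(env.finish_job())
```

```text
the job is handed in; nothing more can be done
None
```

The green-grip cassette is seated in the blotting tank and released, and the job is handed in after about 12.6 s of robot time. I lifted it straight out of the rack, carried it over the red one, and lowered it between the white guides. It met the tank floor at tool height z = 0.127 m, the height I had worked out for it, with about 9 N of vertical force. I then took the load off, opened the fingers and backed straight up.

**Last checks:**
- **Cassette:** upright and centred in the channel. Its grip top is within about 2 px of where a seated cassette should appear in the wrist picture.
- **Rest of the scene:** the red cassette is still standing in the rack, and the pink decoy was left alone.
- **Gripper:** open at 85 mm, about 10 cm above the cassette's grip, with no contact force beyond sensor noise.

**Disagreements:** the overhead and room cameras put the tank 2–4 mm in x and 1.5–2.5 mm in y from where the wrist camera did. I mostly followed the wrist view, which matched the final fit. There is also about 2 mm of uncertainty in where the cassette sat in the grip along x, well inside the 9 mm of play on each side of the channel.

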